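Free the seized vacuum valve

ROBOT

A 6-joint arm with a two-finger parallel gripper is mounted at the origin on a cart in front of the work surface, level with it; the furniture and walls round the work are solid. World frame = base frame: x ahead of the robot, y to its left, z up, the work surface at z = 0. Lengths are in m, angles in rad, forces in N, time in s.
With the tool pointing down it reaches from about 0.3 to 0.85 m from the base axis. Payload 4.2 kg.
Tool frame: the origin (TCP) lies between the finger pads; the fingertips stand 11 mm ahead of it and the grasp point (between the pads) lies 8 mm behind it (robot.tip_reach is the z of the fingertips in the tool frame, in m); z points along the fingers, y is the direction in which the jaws open and shut (so a half turn about z gives the same grasp; the last joint's range is limited). The gripper opens to 91 mm and grips with 3 to 60 N. Pads are 32 mm wide; open, the fingers measure 118 mm over their backs; the gripper's body (76 mm by 178 mm) begins 60 mm behind the grasp point.
Start: joints at [1.112, 0.32, 1.565, -0, 1.257, -0.02], TCP at [0.244, 0.521, 0.198] pointing down, gripper open.
Joint ranges: [-3.11, 3.11], [-0.84, 2.01], [0.21, 2.61], [-1.34, 4.49], [0.05, 2.63], [-2.56, 2.56]. Speed limits (rad/s): [2.57, 2.57, 3.14, 3.14, 3.14, 3.14].

INTERFACE

Orientations are given as a unit quaternion [w, x, y, z].
In Python, from cell import readout, camera, camera_info, robot, cut_out, landmark_of gives the robot as it stands.
- The arm moves only by the shell command python3 -m jog 'ROWS' [FORCE]. ROWS is JSON, a list of rows, each an object with "twist": the turn, a rotation vector about the world's x, y, z as a fraction of full scale, a list of three; "delta_pos": the shift along the world's x, y, z as a fraction of full scale, a list of three; "hand": the finger opening in mm, from 0 to 91.2. In form: [{"twist": [rx, ry, rz], "delta_pos": [x, y, z], "hand": hand}, ...]. A call has 1 to 20 rows; each row shifts and turns the commanded pose from where the row before left it; what a row does not reach is not made up. Full scale, the value 1, is 0.15 m for a shift and pi/4 rad for a turn. A row lasts 1/10 s, in which the tool goes at most 50 mm and 8.59 degrees, less where a joint would pass 70% of its speed; a pose out of reach is approached as far as the arm can. A call with a number of a shift or a turn outside -1 to 1 is refused whole. A call with a gripper value outside its range is refused whole. The fingers move at their own pace and stop on an object; FORCE is the grip in N (left out, the last holds). Time passes only in rows, so rows that do not move let the fingers close. It gives the time, the measured TCP pose, the force and the opening at its end, in the units of the state.
- readout.read_state(): the state, without advancing time (a new reading comes with each control period).
- camera(name): name is "scene" or "top"; returns (picture, depth): 420x560x3 uint8, red, green, blue; 420x560 float32, m along the optical axis (not along the pixel's ray), 0 where there is no reading.
- camera_info(name): a dict with "mtx" (3x3 intrinsics, pixels), "origin" and "rotation" of the camera in the world. Camera axes: x right, y down, z forward; pixel columns grow to the right and rows downward; lengths in m; the calibration is good to about 2 mm. A picture is of the moment at which its call begins. camera_info takes no time and is no camera call.
- robot.hand_in(): hands the job in, once; it reports no verdict.
Trained networks look in the newest picture that a camera, given by its name, has taken for a name from the list of things; names that differ only in an ending like _2 or _b are one class to them, and where a whole thing is asked for, a point or a joint stands for the part that bears it (a point fixed in the world has none). Each returns a list of dicts, best first, with "conf" (0 to 1); they miss things now and then, are a little off and sometimes report something else, mostly with a low value. They report only what shows in the picture. A call takes as long as a camera call.
- cut_out(camera, label): "mask" (420x560 bool, what is visible of it).
- landmark_of(camera, label): "centre" ([x, y, z] in m, in world coordinates, good to about 4 mm: a listed point, or the origin of a listed thing).
The state is a dict: "time": time; "q": joint angles; "joint_velocities": joint speeds; "tau": joint torques, N m; "tool_pos": TCP position; "tool_rot": TCP orientation; "ft_force": force on the tool from outside, world axes, zero at the start; "ft_torque": the same for the moment, N m; "grip_width": finger opening in m.
Only numpy, scipy, OpenCV 4.12 (cv2) and the standard library are available. Lean on these libraries where they do the work, as an engineer would, in place of code of your own. Each camera call takes 0.05 s, during which the arm holds its last target.

TASK

The knob of the bench vacuum valve has gummed up: take a firm hold of its grip bar and break it loose with a short twist anticlockwise (seen from above), then turn it on freely until its pointer comes up against the post of the stop ring, feeling for the stop and not forcing it. Then turn it back clockwise by an eighth of a turn (45 degrees) so that it cannot jam open, and let go. Leave the things standing round the valve where they are.

Things in the scene. Friction and masses are not known exactly. Their poses are not given: they have to be found in the camera images.
- valve: the vacuum valve, a steel turret fixed to the table; origin at the centre of its underside, on the table; z up, along the knob's axis. Round foot 100 mm across and 8 mm high, column 38 to 52 mm thick, hose barb towards its -y; 112 mm high with the knob. Under the knob it carries a pale stop ring, 76 mm across, 59 to 69 mm above the table, locked at a different angle each time
- knob_grip (a point): centre of the grip bar of the black knob, on the knob's axis, 98 mm above the table. The bar stands upright on the knob's round skirt (48 mm across, top 85 mm above the table); it is 44 mm long along this point's x, 13 mm wide along y, and reaches from 84 to 112 mm above the table. The point turns with the knob; x points along the bar towards the pointer
- valve_knob: the whole black knob; origin on the knob's axis at table height, x axis along the grip bar towards the pointer. It turns about z; anticlockwise seen from above is positive and opens the valve. It starts stuck: up to about 0.45 N m is needed through the first 0.35 rad, then it breaks loose and turns with about 0.03 N m. The stop is met 1.6 to 2.5 rad from the start; where exactly, must be felt
- pointer (a point): point on the knob's pointer, an arm 8 mm wide and high that stands out below the grip bar to 39 mm from the axis; the point lies on its centre line 33 mm from the axis, 75.5 mm above the table. It stops against a steel post on the stop ring (8 mm thick, 33 mm from the axis, top 80.5 mm up, not measured), which yields about 1 mm per 10 N; over 25 N (0.8 N m on the knob) is forcing it
- petri_dish: clear shallow dish 59 mm across, 14 mm high, loose bystander; origin at the centre of its underside
- beaker: small clear beaker 47 mm across, 56 mm high, loose bystander; origin at the centre of its underside
- oil_bottle: brown dropper bottle 30 mm across, 91 mm high, loose bystander; origin at the centre of its underside
- marker: black felt marker 131 mm long and 14 mm thick, lying on the table, loose bystander; origin at the centre of its underside

How it is judged:
By the outcome, as a careful person would: the job done as asked, in the order asked, and still so for the second after the job is handed in, with the robot touching nothing.
It also fails if it takes over 72 s, if anything falls off the work surface, if the arm or the gripper's body presses on something with over 40 N, if the wrist force passes 120 N, or if a joint passes its speed limit or range.

## Working session

There is one attempt and no reset: what is moved stays moved. The work goes in short steps, Python scripts to look and compute and a shell command to move; the robot and the scene stay as the last step left them, time stands still between calls to the robot, and variables do not carry over. Pictures are saved under pics/ and viewed, and the job is handed in when it is done.

```bash
ls; mkdir -p pics
python3 - <<'E'
from cell import readout,camera,camera_info,robot,cut_out,landmark_of
import cv2,numpy as np
print(readout.read_state())
for c in("scene","top"):
    p,d=camera(c); cv2.imwrite(f"pics/{c}0.png",p[:,:,::-1])
    print(c,camera_info(c))
    for l in("valve","knob_grip","pointer","petri_dish","beaker","oil_bottle","marker"):
        print(l,[(np.round(r["centre"],4).tolist(),round(r["conf"],2)) for r in landmark_of(c,l)][:2])
E
```

```text
pics
{'time': 0.0, 'q': array([ 1.11198440e+00,  3.20254229e-01,  1.56565851e+00,  5.40395803e-06,
        1.25743253e+00, -2.00032297e-02]), 'joint_velocities': array([ 0.00024944, -0.00148068, -0.00077829, -0.00118742, -0.0004315 ,
       -0.00079214]), 'tau': array([ 1.48904346e-03, -4.12444568e+01, -2.31972331e+01,  7.28713442e-02,
        4.57516161e-02, -1.59678284e-04]), 'tool_pos': array([0.24405505, 0.52003893, 0.19724993]), 'tool_rot': array([-2.10291954e-04,  2.17649023e-01,  9.76026708e-01, -8.50701724e-04]), 'ft_force': array([-0.51318182, -0.80338719,  0.23614779]), 'ft_torque': array([ 0.01234333, -0.01259579,  0.02425379]), 'grip_width': 0.0910532585824797}
scene {'mtx': array([[389.63052032,   0.        , 279.7574308 ],
       [  0.        , 389.63052032, 208.11783246],
       [  0.        ,   0.        ,   1.        ]]), 'origin': array([ 0.09788264, -0.32745478,  0.67280407]), 'rotation': array([-0.36808264,  0.8562423 , -0.3317891 ,  0.14587764])}
valve [([0.4681, 0.0864, 0.0027], 0.88), ([0.5568, 0.1844, -0.0009], 0.46)]
knob_grip [([0.4688, 0.094, 0.0932], 0.62)
[... 158 characters left out ...]
], 0.94)]
oil_bottle []
marker [([0.3907, 0.1583, -0.0026], 0.76)]
top {'mtx': array([[471.28310161,   0.        , 289.9160103 ],
       [  0.        , 471.28310161, 210.90684081],
       [  0.        ,   0.        ,   1.        ]]), 'origin': array([0.41653081, 0.10909457, 0.9354574 ]), 'rotation': array([ 0.05826857, -0.69527342,  0.71563102, -0.0327395 ])}
valve [([0.47, 0.0887, 0.0016], 0.61)]
knob_grip [([0.4693, 0.0884, 0.0956], 0.96)]
pointer [([0.4954, 0.0629, 0.0772], 0.63), ([0.4667, 0.0879, 0.0007], 0.22)]
petri_dish [([0.5598, 0.1848, -0.0003], 0.84)]
beaker [([0.3919, 0.0262, 0.0006], 0.74)]
oil_bottle [([0.5772, 0.1018, -0.0017], 0.56)]
marker [([0.3878, 0.1591, 0.0006], 0.84)]
```

View pics/scene0.png

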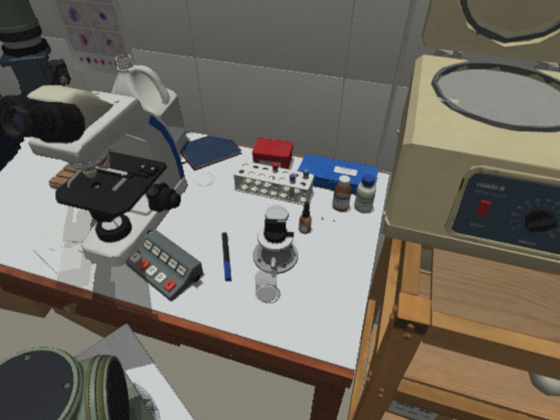

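View pics/top0.png

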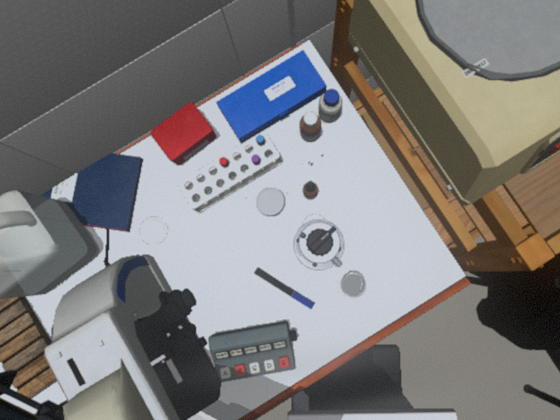

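Run:
```python
from cell import camera
import cv2
for c,(y0,y1,x0,x1) in dict(scene=(130,300,200,400),top=(120,270,200,400)).items():
    p,_=camera(c); cv2.imwrite(f"pics/{c}0z.png",cv2.resize(p[y0:y1,x0:x1,::-1],None,fx=3.5,fy=3.5,interpolation=2))
```

```text
(no output)
```

View pics/top0z.png

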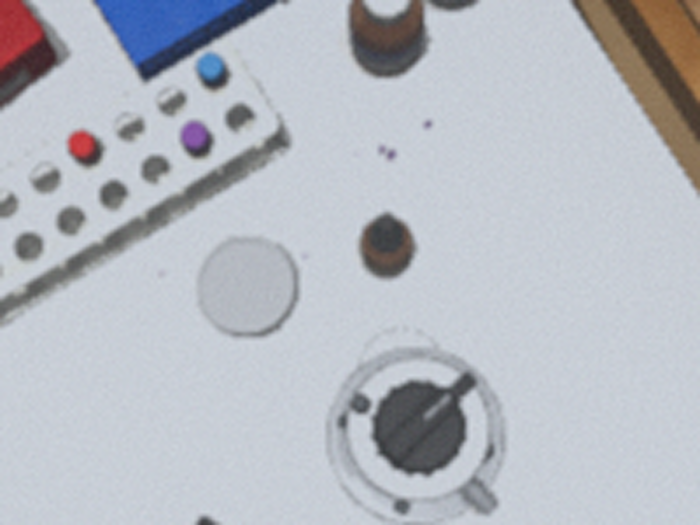

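View pics/scene0z.png

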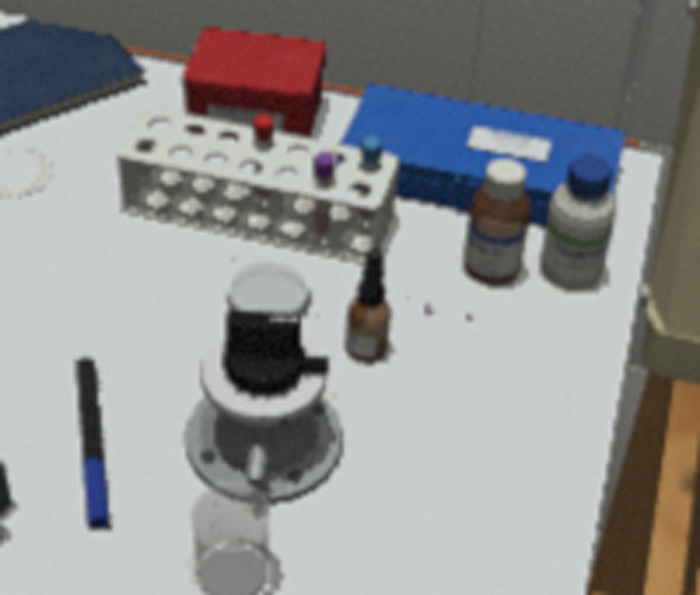

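```bash
cat > h.py <<'E'
from cell import readout,camera,camera_info,robot,cut_out,landmark_of
import cv2,numpy as np
from scipy.spatial.transform import Rotation as R
def RT(c):
    i=camera_info(c); q=i["rotation"]; return i["mtx"],np.array(i["origin"]),R.from_quat([q[1],q[2],q[3],q[0]]).as_matrix()
def proj(c,P):
    K,o,r=RT(c); p=(np.atleast_2d(P)-o)@r@K.T; return p[:,:2]/p[:,2:]
def cloud(c,d):
    K,o,r=RT(c); v,u=np.mgrid[:420,:560]
    ray=np.stack([(u-K[0,2])/K[0,0],(v-K[1,2])/K[1,1],np.ones_like(d)],-1)*d[...,None]
    return ray@r.T+o
def onplane(c,uv,z):
    K,o,r=RT(c); ray=r@np.linalg.inv(K)@np.array([uv[0],uv[1],1.]); return o+ray*(z-o[2])/ray[2]
E
python3 - <<'E'
from h import *
print("tool px",proj("top",[.244,.521,.198]),proj("scene",[.244,.521,.198]))
z=lambda u,v:(200+u/3.5,120+v/3.5)
for n,u,v,h in[("knob top",420,424,.112),("tip",470,381,.0795),("post",360,403,.0805),("barA",440,408,.112),("barB",395,447,.112)]:
    print(n,onplane("top",z(u,v),h))
p,d=camera("top"); P=cloud("top",d)
ok=d>0
# height map 5cm cells
for x in np.arange(.1,.75,.05):
    print(f"{x:.2f}",[ (int(1000*P[m][:,2].max()) if (m:=ok&(abs(P[...,0]-x)<.025)&(abs(P[...,1]-y)<.025)).sum()>5 else -1) for y in np.arange(-.2,.7,.05)])
m=cut_out("top","valve_knob")[:1]; print([ (r['conf'],r['mask'].sum()) for r in m])
E
```

```text
tool px [[ 42.77549393 392.27797688]] [[ 65.38702076 137.67148261]]
knob top [0.46884684 0.08639888 0.112     ]
tip [0.49247587 0.05882709 0.0795    ]
post [0.48263786 0.1162282  0.0805    ]
barA [0.4765352  0.07616871 0.112     ]
barB [0.45776299 0.09921284 0.112     ]
0.10 [-654, -648, -170, -169, -169, -166, -168, -1, -1, -1, -1, -1, -1, -1, -1, -1, -1, -1]
0.15 [-657, 4, 5, 4, 5, 6, 4, 4, 4, 4, 5, 3, -1, -1, -1, -1, -1, 4]
0.20 [-750, -750, -1, -1, -1, -1, 4, 4, 17, 174, 276, 173, -1, -1, -1, -1, 23, 25]
0.25 [-1, -1, -1, -1, 3, 4, 5, 30, 35, 175, 369, 376, 367, 387, 352, 249, 25, 26]
0.30 [-1, -1, 3, 4, 4, 4, 4, 47, 47, 173, 304, 363, 348, 310, 310, 253, 25, 26]
0.35 [1, 4, 4, 4, 57, 58, 16, 16, 4, 5, 188, 310, 311, 310, 259, -1, 2, 24]
0.40 [204, 4, 5, 5, 59, 58, 11, 15, 17, 4, 77, 88, 286, 259, 233, 4, 187, 152]
0.45 [208, 5, 5, 6, 4, 102, 116, 12, 14, 5, 4, 4, 213, 201, 28, 193, 208, -1]
0.50 [207, 310, 310, 5, 4, 114, 114, 12, 4, 4, 4, 6, 4, 16, 20, 235, 236, -1]
0.55 [375, 384, 384, 4, 5, 5, 88, 18, 18, 55, 59, 58, 4, 17, 19, 204, 206, -1]
0.60 [385, 385, 385, 384, 3, 5, 91, 16, 79, 78, 60, 58, 5, 17, 17, 17, 239, 170]
0.65 [391, 391, 390, 391, 4, 5, 4, 58, 80, 79, 58, 59, 58, 20, 374, 326, 247, -1]
0.70 [378, 377, 387, 391, 385, 96, 94, 38, 56, 40, 60, 59, 473, 477, 402, -1, -1, -1]
[(0.67, np.int64(572))]
```

Run:
```python
from h import *
p,_=camera("top"); a=p[200:420,0:280]
cv2.imwrite("pics/topL.png",cv2.resize(a[:,:,::-1],None,fx=2.7,fy=2.7,interpolation=2))
p,_=camera("scene"); a=p[0:420,0:260]
cv2.imwrite("pics/sceneL.png",cv2.resize(a[:,:,::-1],None,fx=1.42,fy=1.42))
for l in [[0,0,0],[0,0,.3],[.2,.5,.3],[.2,.3,0]]: print(l,proj("top",l),proj("scene",l))
```

```text
[0, 0, 0] [[374.12966246 497.65877356]] [[ 82.9391137  451.68012548]]
[0, 0, 0.3] [[408.52086993 615.02732047]] [[-21.39339857 360.55269131]]
[0.2, 0.5, 0.3] [[ 13.6004295  446.88432079]] [[ 26.65841809 105.46153725]]
[0.2, 0.3, 0] [[212.0936118  387.93179611]] [[117.68957326 264.63766815]]
```

View pics/topL.png

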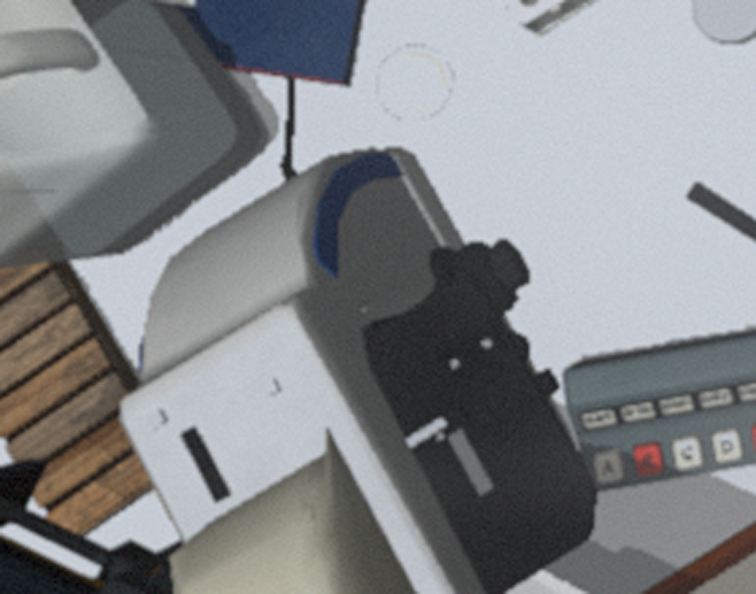

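View pics/sceneL.png

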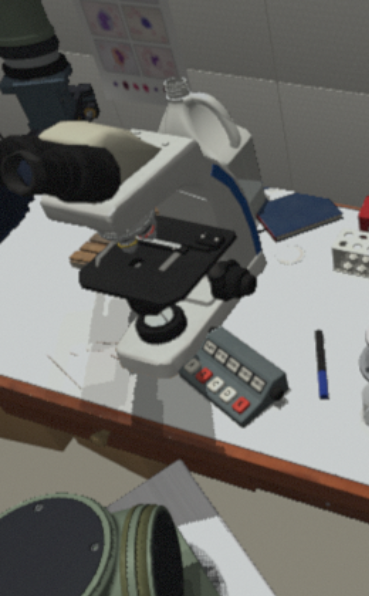

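```bash
python3 - <<'E'
from h import *
for c in("top","scene"):
    _,d=camera(c);P=cloud(c,d)
    near=(d>0)&(np.hypot(P[...,0]-.469,P[...,1]-.087)<.05)
    m=near&(P[...,2]>.102)
    q=P[m]; xy=q[:,:2]; ctr,(w,h),a=cv2.minAreaRect((xy*1000).astype(np.float32))
    ev,V=np.linalg.eigh(np.cov(xy.T)); print(c,m.sum(),xy.mean(0),ctr,w,h,a,"pca",np.degrees(np.arctan2(V[1,1],V[0,1])),ev**.5,q[:,2].max())
    print("ring",[P[near&(abs(P[...,2]-.069)<.008)].mean(0)])
    print("z hist",np.histogram(P[near][:,2],bins=np.arange(-.01,.13,.01)))
E
python3 -m jog '[{"twist":[0,0,0],"delta_pos":[0,0,0.3],"hand":91},{"twist":[0,0,0],"delta_pos":[0,0,0.3],"hand":91}]'
```

```text
top 179 [0.47024874 0.08785192] (470.4112548828125, 87.998779296875) 12.612815856933594 43.196922302246094 41.62678527832031 pca 132.65288436614097 [0.00361057 0.01279304] 0.11592901421532442
ring [array([0.46815279, 0.08796774, 0.06839463])]
z hist (array([ 20, 512, 117,   0,  31,   7,   0, 632, 126, 391,   7,  26, 157,
         0]), array([-0.01,  0.  ,  0.01,  0.02,  0.03,  0.04,  0.05,  0.06,  0.07,
        0.08,  0.09,  0.1 ,  0.11,  0.12,  0.13]))
scene 162 [0.46682897 0.08598888] (468.61517333984375, 87.95298767089844) 15.524372100830078 43.31430435180664 41.92327117919922 pca 132.08331337178618 [0.00390058 0.0127103 ] 0.11295501752269066
ring [array([0.45650508, 0.0762947 , 0.06809907])]
z hist (array([ 30, 561, 173,  41,  72,  18,   5, 381, 108, 189,  73,  88,  84,
         0]), array([-0.01,  0.  ,  0.01,  0.02,  0.03,  0.04,  0.05,  0.06,  0.07,
        0.08,  0.09,  0.1 ,  0.11,  0.12,  0.13]))
time: 1.4
tool_pos: [0.2439, 0.5197, 0.2879]
tool_rot: [-0.0, 0.218, 0.976, -0.002]
ft_force: [1.3, 0.6, 0.7]
grip_width: 0.0911
```

```bash
python3 -m jog '[{"twist":[0,0,0],"delta_pos":[0,0,0.3],"hand":91},{"twist":[0,0,0],"delta_pos":[0,0,0.3],"hand":91},{"twist":[0,0,0],"delta_pos":[0,0,0.3],"hand":91},{"twist":[0,0,0],"delta_pos":[0,0,0.3],"hand":91},{"twist":[0,0,0],"delta_pos":[0,0,0.2],"hand":91},{"twist":[0,0,0],"delta_pos":[0,0,0],"hand":91}]'
python3 - <<'E'
from h import *
print(readout.read_state()["q"])
for c in("top","scene"):
    p,d=camera(c); cv2.imwrite(f"pics/{c}1.png",p[:,:,::-1])
    P=cloud(c,d)
    ok=(d>0)
    print(c)
    for x in np.arange(.15,.6,.05):
        print(f"{x:.2f}",[ (int(1000*np.percentile(P[m][:,2],98)) if (m:=ok&(abs(P[...,0]-x)<.025)&(abs(P[...,1]-y)<.025)).sum()>5 else -1) for y in np.arange(-.2,.7,.05)])
E
```

```text
time: 2.0
tool_pos: [0.2446, 0.5212, 0.5029]
tool_rot: [0.001, 0.218, 0.976, 0.005]
ft_force: [-0.8, -0.2, 0.3]
grip_width: 0.0909
[ 1.11203241e+00  3.13992012e-01  8.25987839e-01  2.96347157e-05
  1.99189988e+00 -1.99918436e-02]
top
0.15 [-659, 2, 3, 2, 2, 2, 2, 2, 2, 3, 3, 2, -1, -1, -1, -1, 2, 3]
0.20 [-751, -750, -1, -1, -1, -1, 3, 3, 3, 172, 174, 174, -1, -1, -1, -1, 21, 24]
0.25 [-1, -1, -1, -1, 2, 3, 3, 28, 31, 173, 357, 373, 365, 308, -1, -1, 24, 24]
0.30 [-1, -1, 2, 3, 3, 3, 3, 46, 46, 170, 293, 358, 338, 309, -1, -1, 24, 24]
0.35 [3, 2, 3, 3, 53, 54, 13, 14, 3, 3, 185, 307, 308, 307, 257, -1, 2, 23]
0.40 [202, 3, 3, 3, 56, 56, 7, 14, 14, 3, 3, 83, 270, 254, 229, 2, 178, 143]
0.45 [205, 3, 3, 3, 3, 85, 113, 9, 3, 2, 3, 2, 204, 193, 26, 185, 206, -1]
0.50 [205, 293, 298, 3, 3, 110, 113, 10, 2, 3, 3, 3, 3, 13, 16, 222, 233, -1]
0.55 [371, 382, 382, 3, 2, 3, 77, 16, 16, 4, 56, 56, 2, 15, 16, 187, 178, -1]
scene
0.15 [-1, -1, -1, 1, 1, 1, 1, 1, 1, 400, 401, 385, 171, 1, 1, 1, 2, 1]
0.20 [-1, -1, -1, -1, -1, -2, 0, 1, 8, 383, 385, 378, 375, 2, 1, 1, 1, 23]
0.25 [-1, -1, -1, -1, 0, 1, 1, 26, 31, 172, 372, 376, 370, -755, -754, -755, -393, 23]
0.30 [-1, -1, 0, 0, 1, 1, 1, 44, 44, 166, 287, 347, 307, 308, -754, -1, -1, -1]
0.35 [0, 0, 1, 1, 47, 50, 12, 12, 1, 1, 184, 306, 307, 307, -1, -1, -1, -1]
0.40 [202, 1, 1, 1, 55, 55, 7, 13, 12, 1, 1, 80, 260, -1, -1, -1, 216, 223]
0.45 [204, 1, 1, 1, 1, 86, 111, 7, 1, 1, 1, 1, 185, 112, -1, 187, 255, 278]
0.50 [204, 304, 311, 1, 1, 106, 111, 0, 1, 2, 1, 1, 2, 14, 15, 223, 258, 278]
0.55 [366, 379, 382, 1, 1, 1, 82, 15, 15, 31, 55, 55, 2, 14, 15, 155, 171, 381]
```

View pics/top1.png

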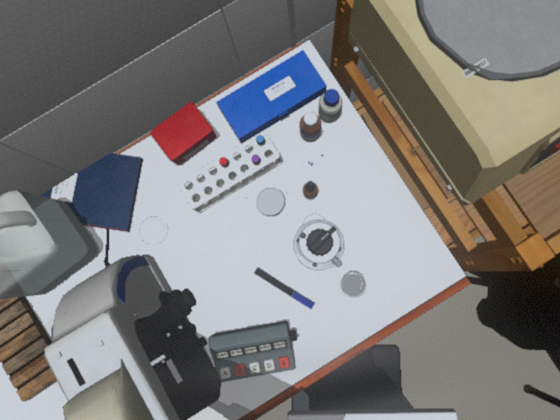

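View pics/scene1.png

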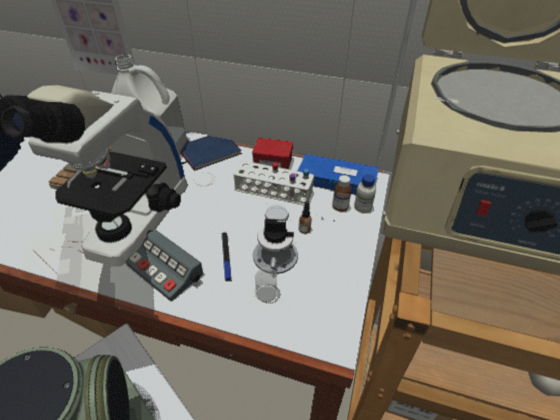

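```bash
python3 -m jog '[{"twist":[0,0,-0.05],"delta_pos":[0.15,-0.289,0],"hand":91},{"twist":[0,0,-0.05],"delta_pos":[0.15,-0.289,0],"hand":91},{"twist":[0,0,-0.05],"delta_pos":[0.15,-0.289,0],"hand":91},{"twist":[0,0,-0.05],"delta_pos":[0.15,-0.289,0],"hand":91},{"twist":[0,0,-0.05],"delta_pos":[0.15,-0.289,0],"hand":91},{"twist":[0,0,-0.05],"delta_pos":[0.15,-0.289,0],"hand":80},{"twist":[0,0,-0.05],"delta_pos":[0.15,-0.289,0],"hand":60},{"twist":[0,0,-0.05],"delta_pos":[0.15,-0.289,0],"hand":50},{"twist":[0,0,-0.05],"delta_pos":[0.15,-0.289,0],"hand":50},{"twist":[0,0,-0.05],"delta_pos":[0.15,-0.289,0],"hand":50},{"twist":[0,0,0],"delta_pos":[0,0,0],"hand":50},{"twist":[0,0,0],"delta_pos":[0,0,0],"hand":50}]'
python3 -c "
from h import *
s=readout.read_state();print(s['q'],s['tool_pos'],s['tool_rot'],s['ft_force'],s['ft_torque'])
q=s['tool_rot'];M=R.from_quat([q[1],q[2],q[3],q[0]]).as_matrix();print(M, np.arctan2(M[1,1],M[0,1]))"
```

```text
time: 3.3
tool_pos: [0.4692, 0.0862, 0.4962]
tool_rot: [-0.002, 0.405, 0.914, -0.001]
ft_force: [-0.3, -0.2, 1.1]
grip_width: 0.0503
[ 1.57193594e-01  1.32928910e-01  1.08388479e+00  6.43212642e-04
  1.92876760e+00 -5.79602551e-01] [0.4692011  0.08622696 0.4962297 ] [-1.83822490e-03  4.04916135e-01  9.14351604e-01 -8.30130379e-04] [-0.33529202 -0.16821993  1.07549694] [-0.06682161 -0.04222927 -0.04008822]
[[-6.72079089e-01  7.40468383e-01 -4.03383415e-03]
 [ 7.40474487e-01  6.72084469e-01 -2.94082410e-05]
 [ 2.68930141e-03 -3.00671593e-03 -9.99991864e-01]] 0.7370243519366266
```

```bash
python3 -m jog '[{"twist":[0,0,0],"delta_pos":[0,0.007,-0.29],"hand":50},{"twist":[0,0,0],"delta_pos":[0,0,-0.29],"hand":50},{"twist":[0,0,0],"delta_pos":[0,0,-0.29],"hand":50},{"twist":[0,0,0],"delta_pos":[0,0,-0.29],"hand":50},{"twist":[0,0,0],"delta_pos":[0,0,-0.29],"hand":50},{"twist":[0,0,0],"delta_pos":[0,0,-0.29],"hand":50},{"twist":[0,0,0],"delta_pos":[0,0,-0.29],"hand":50},{"twist":[0,0,0],"delta_pos":[0,0,-0.29],"hand":50},{"twist":[0,0,0],"delta_pos":[0,0,0],"hand":50},{"twist":[0,0,0],"delta_pos":[0,0,0],"hand":50}]'
python3 - <<'E'
from h import *
p,d=camera("scene"); cv2.imwrite("pics/s2.png",cv2.resize(p[110:300,180:400,::-1],None,fx=3,fy=3,interpolation=2))
s=readout.read_state();print(s["q"],s["tool_pos"],s["ft_force"],s["ft_torque"])
E
```

```text
time: 4.3
tool_pos: [0.4688, 0.0893, 0.1505]
tool_rot: [-0.0, 0.403, 0.915, -0.0]
ft_force: [1.3, -0.7, 0.9]
grip_width: 0.05
[ 1.63307998e-01  2.04343083e-01  1.85053372e+00  2.74788415e-04
  1.08380184e+00 -5.77764211e-01] [0.47022521 0.08922316 0.15185262] [0.31238426 0.41748211 0.56105451] [-0.01258469  0.00687972  0.05202127]
```

View pics/s2.png

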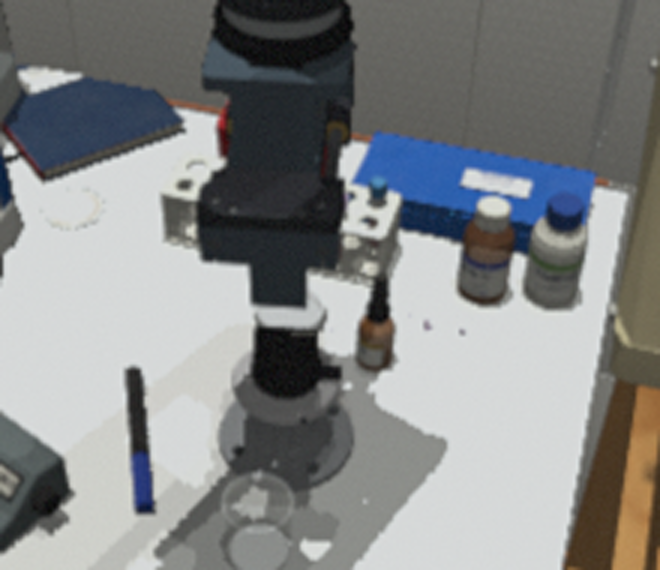

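```bash
python3 -m jog '[{"twist":[0,0,0],"delta_pos":[0,0,-0.2],"hand":50},{"twist":[0,0,0],"delta_pos":[0,0,-0.13],"hand":50},{"twist":[0,0,0],"delta_pos":[0,0,0],"hand":50},{"twist":[0,0,0],"delta_pos":[0,0,0],"hand":50}]'
python3 -c "
from h import *
s=readout.read_state();print(s['q'],s['tool_pos'],s['ft_force'],s['ft_torque'])"
python3 -m jog '[{"twist":[0,0,0],"delta_pos":[0,0,0],"hand":0},{"twist":[0,0,0],"delta_pos":[0,0,0],"hand":0},{"twist":[0,0,0],"delta_pos":[0,0,0],"hand":0},{"twist":[0,0,0],"delta_pos":[0,0,0],"hand":0},{"twist":[0,0,0],"delta_pos":[0,0,0],"hand":0},{"twist":[0,0,0],"delta_pos":[0,0,0],"hand":0}]' 15
python3 -c "
from h import *
s=readout.read_state();print(s['q'],s['tool_pos'],s['ft_force'],s['ft_torque'])"
```

```text
time: 4.75
tool_pos: [0.4709, 0.0886, 0.1027]
tool_rot: [0.002, 0.404, 0.915, 0.001]
ft_force: [0.1, 0.3, 0.2]
grip_width: 0.0498
[ 1.61873288e-01  2.55491132e-01  1.92249886e+00  1.54932874e-04
  9.59609891e-01 -5.77865672e-01] [0.47092465 0.08860052 0.10270939] [0.05451554 0.335123   0.20886302] [-0.01284878  0.01837858 -0.0410663 ]
time: 5.35
tool_pos: [0.4693, 0.0881, 0.1006]
tool_rot: [0.0, 0.404, 0.915, 0.0]
ft_force: [0.2, 0.4, 0.3]
grip_width: 0.0048
[ 1.61384327e-01  2.57452980e-01  1.92609238e+00  5.12162654e-05
  9.58009452e-01 -5.77939953e-01] [0.46928578 0.08806612 0.10059344] [0.17726604 0.42797396 0.31345654] [-0.01088945  0.01288078  0.02093684]
```

Run:
```python
from h import *
p,d=camera("scene"); cv2.imwrite("pics/s3.png",cv2.resize(p[110:300,180:400,::-1],None,fx=3,fy=3,interpolation=2))
p,d=camera("top"); cv2.imwrite("pics/t3.png",cv2.resize(p[110:300,200:420,::-1],None,fx=3,fy=3,interpolation=2))
s=readout.read_state();print(s["q"],s["tool_pos"],s["grip_width"],s["ft_torque"])
```

```text
[ 1.61420777e-01  2.57580707e-01  1.92612487e+00  4.90773430e-05
  9.57956411e-01 -5.77911047e-01] [0.46927644 0.08808161 0.10052186] 0.0006569065807799052 [-0.08485513  0.01726917  0.01297275]
```

View pics/s3.png

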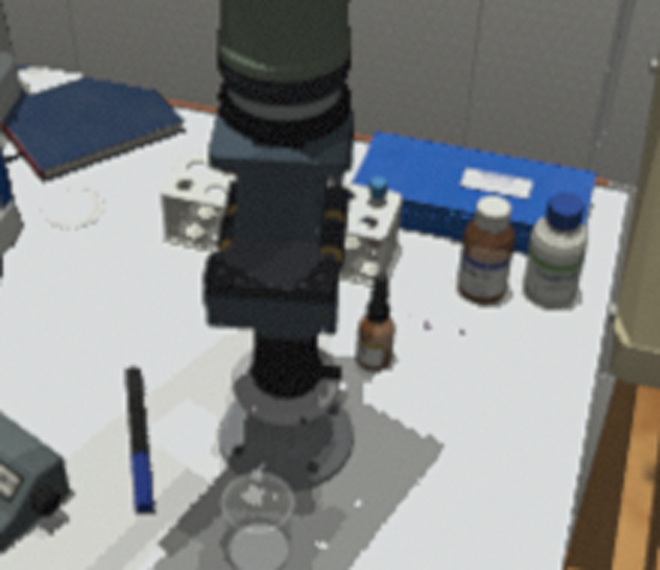

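View pics/t3.png

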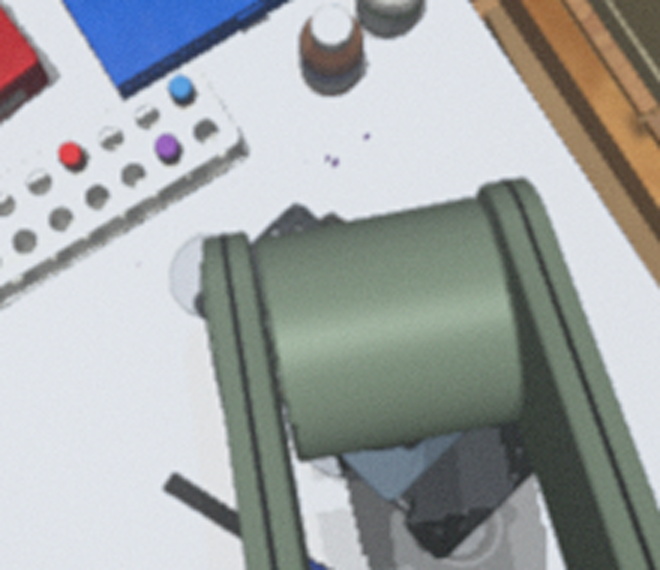

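Run:
```python
from h import *
p,d=camera("scene")
a=p[170:250,230:310].astype(float); a=255*(np.clip(a/110,0,1))**.6
cv2.imwrite("pics/s4.png",cv2.resize(a.astype(np.uint8)[:,:,::-1],None,fx=7,fy=7,interpolation=2))
P=cloud("scene",d)
for v in range(205,250,3): print(v,[tuple((P[v,u]*1000).astype(int)) for u in range(262,294,6)])
print(proj("scene",[[.469,.088,.112],[.469,.088,.09],[.4595,.0794,.112]]))
s=readout.read_state();print(s["grip_width"],s["tool_pos"])
```

```text
205 [(np.int64(395), np.int64(36), np.int64(236)), (np.int64(401), np.int64(29), np.int64(237)), (np.int64(410), np.int64(23), np.int64(236)), (np.int64(416), np.int64(16), np.int64(237)), (np.int64(423), np.int64(9), np.int64(237)), (np.int64(433), np.int64(5), np.int64(234))]
208 [(np.int64(394), np.int64(36), np.int64(230)), (np.int64(402), np.int64(29), np.int64(230)), (np.int64(406), np.int64(20), np.int64(234)), (np.int64(414), np.int64(13), np.int64(233)), (np.int64(421), np.int64(6), np.int64(234)), (np.int64(432), np.int64(4), np.int64(228))]
211 [(np.int64(395), np.int64(37), np.int64(221)), (np.int64(401), np.int64(29), np.int64(224)), (np.int64(408), np.int64(22), np.int64(224)), (np.int64(415), np.int64(14), np.int64(225)), (np.int64(421), np.int64(6), np.int64(227)), (np.int64(433), np.int64(4), np.int64(220))]
214 [(np.int64(398), np.int64(41), np.int64(210)), (np.int64(405), np.int64(34), np.int64(210)), (np.int64(412), np.int64(27), np.int64(211)), (np.int64(419), np.int64(19), np.int64(212)), (np.int64(423), np.int64(8), np.int64(217)), (np.int64(439), np.int64(9), 
[... 2506 characters left out ...]
4(62))]
244 [(np.int64(433), np.int64(87), np.int64(68)), (np.int64(443), np.int64(80), np.int64(66)), (np.int64(451), np.int64(71), np.int64(67)), (np.int64(461), np.int64(63), np.int64(67)), (np.int64(469), np.int64(54), np.int64(68)), (np.int64(517), np.int64(83), np.int64(7))]
247 [(np.int64(431), np.int64(86), np.int64(61)), (np.int64(436), np.int64(73), np.int64(68)), (np.int64(445), np.int64(64), np.int64(68)), (np.int64(454), np.int64(56), np.int64(68)), (np.int64(466), np.int64(50), np.int64(65)), (np.int64(509), np.int64(75), np.int64(9))]
[[274.7389783  220.62739786]
 [274.77390234 228.1346082 ]
 [274.08334793 225.14488944]]
0.0006863990351723178 [0.46926285 0.08809227 0.1005024 ]
```

View pics/s4.png

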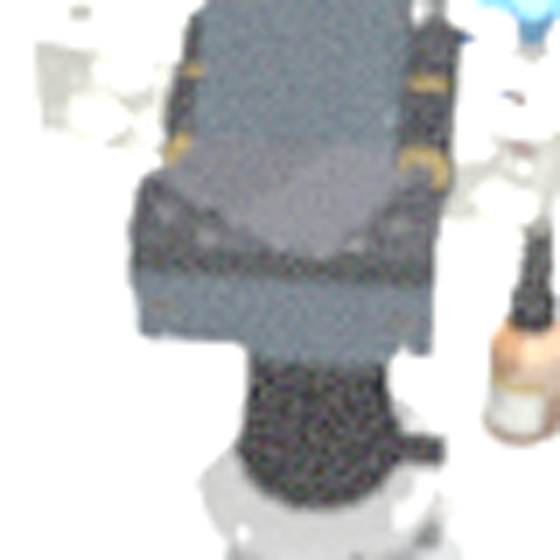

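Run:
```python
from h import *
print(robot.tip_reach, [a for a in dir(robot) if a[0]!='_'])
e=np.array([.74,.67]); c=np.array([.4695,.088])
for z in(.1685,.18,.19,.2): print(z,proj("scene",np.r_[c-.089*e,z]))
for z in(.115,.127,.139,.15,.165): print("s2 tip",z,proj("scene",np.r_[c-.034*e,z]), "exp v~211.7")
p,d=camera("scene");P=cloud("scene",d)
m=(d>0)&(np.hypot(P[...,0]-.4695,P[...,1]-.088)<.11)&(P[...,2]>.12)
print(np.sort(P[m][:,2])[[0,5,20,50,100]])
p,d=camera("top");P=cloud("top",d)
m=(d>0)&(np.hypot(P[...,0]-.4695,P[...,1]-.088)<.2)&(P[...,2]>.12)
print(np.histogram(P[m][:,2],bins=np.arange(.12,.5,.02)))
```

```text
0.011 ['PlanningError', 'hand_in', 'tip_reach']
0.1685 [[269.68379442 233.48913427]]
0.18 [[269.60339849 228.98705627]]
0.19 [[269.53195434 224.98626757]]
0.2 [[269.45903623 220.90293865]]
s2 tip 0.115 [[273.14959744 231.65978505]] exp v~211.7
s2 tip 0.127 [[273.11196043 227.41563053]] exp v~211.7
s2 tip 0.139 [[273.07349346 223.07788493]] exp v~211.7
s2 tip 0.15 [[273.03747928 219.01672997]] exp v~211.7
s2 tip 0.165 [[272.98716711 213.34325544]] exp v~211.7
[0.12012311 0.12205662 0.19551393 0.19734476 0.2000386 ]
(array([   0,    0,    0,    0,   44, 1261,   25,    1,  418,   11,    1,
          0,    1,    0,    5,   37,  220, 2070]), array([0.12, 0.14, 0.16, 0.18, 0.2 , 0.22, 0.24, 0.26, 0.28, 0.3 , 0.32,
       0.34, 0.36, 0.38, 0.4 , 0.42, 0.44, 0.46, 0.48]))
```

```bash
python3 -m jog '[{"twist":[0,0,0],"delta_pos":[0,0,0],"hand":50},{"twist":[0,0,0],"delta_pos":[0,0,0],"hand":50},{"twist":[0,0,0],"delta_pos":[0,0,0],"hand":50},{"twist":[0,0,0],"delta_pos":[0,0,0],"hand":50},{"twist":[0,0,0],"delta_pos":[0,0,0],"hand":50},{"twist":[0,0,0],"delta_pos":[0,0,0],"hand":50},{"twist":[0,0,0],"delta_pos":[0,0,0],"hand":50}]'
python3 - <<'E'
from h import *
p,d=camera("scene");P=cloud("scene",d)
a=p[160:250,225:315].astype(float); a=255*(np.clip(a/110,0,1))**.6
cv2.imwrite("pics/s5.png",cv2.resize(a.astype(np.uint8)[:,:,::-1],None,fx=6,fy=6,interpolation=2))
e=np.array([.74,.672]);t=np.array([.672,-.74]); c=np.array([.4695,.088])
for v in range(196,236,2):
    r=[]
    for u in range(240,305):
        w=P[v,u]; dx=w[:2]-c
        if d[v,u]>0 and np.hypot(*dx)<.12 and w[2]>.06: r.append((u,*(1000*np.array([dx@e,dx@t,w[2]])).astype(int)))
    if r: 
        r=np.array(r); print(v,r[0],r[len(r)//2],r[-1])
E
```

```text
time: 6.3
tool_pos: [0.4693, 0.0881, 0.1006]
tool_rot: [0.0, 0.404, 0.915, 0.0]
ft_force: [0.1, -0.5, 0.5]
grip_width: 0.0496
196 [249 -70 -36 237] [271 -66   0 237] [293 -40  36 217]
198 [248 -75 -37 237] [271 -71   1 237] [293 -47  36 219]
200 [248 -80 -36 237] [271 -77   1 238] [293 -49  37 216]
202 [247 -85 -37 237] [270 -80   0 236] [293 -50  37 211]
204 [247 -88 -37 235] [271 -86   2 236] [304  85  56  83]
206 [247 -87 -37 230] [271 -90   3 236] [304  82  56  80]
208 [247 -86 -37 224] [271 -91   3 233] [304  83  56  73]
210 [247 -87 -38 220] [271 -89   2 227] [304  83  57  67]
212 [248 -81 -37 210] [271 -88   2 220] [304  81  57  63]
214 [248 -81 -37 205] [270 -81   0 209] [292 -75  37 207]
216 [249 -83 -35 203] [270 -82   0 205] [291 -82  36 208]
218 [249 -84 -35 199] [271 -82   1 201] [291 -81  36 203]
220 [264 -36 -17 148] [277 -82  12 197] [291 -82  36 199]
222 [264 -36 -17 143] [275 -38   4 146] [285  -1  20 111]
224 [264 -36 -17 137] [275 -37   3 140] [285  -5  20 109]
226 [264 -34 -17 129] [275 -35   3 132] [286  27  21  69]
228 [261  17 -31  68] [275 -35   3 127] [288  23  25  67]
230 [259  10 -35  69] [275 -36   3 122] [290  20  30  65]
232 [258   6 -36  67] [277  -6   4  85] [293   3  37  78]
234 [258   0 -35  68] [276 -10   3  82] [293  -2  37  79]
```

View pics/s5.png

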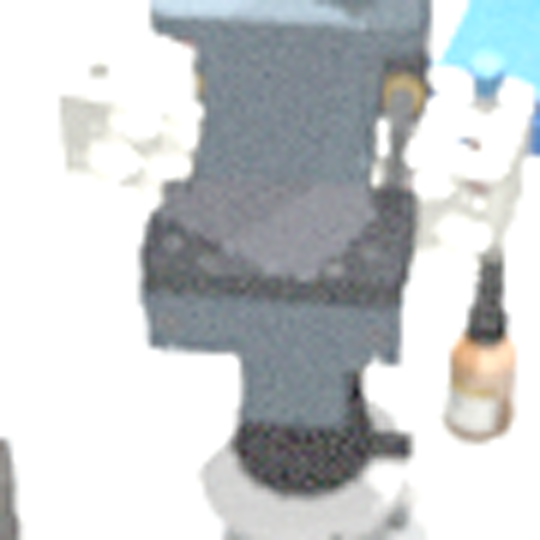

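```bash
python3 -m jog '[{"twist":[0,0,0],"delta_pos":[0,0,-0.1],"hand":50},{"twist":[0,0,0],"delta_pos":[0,0,-0.05],"hand":50},{"twist":[0,0,0],"delta_pos":[0,0,-0.05],"hand":50},{"twist":[0,0,0],"delta_pos":[0,0,0],"hand":50}]'
python3 - <<'E'
from h import *
p,d=camera("scene");P=cloud("scene",d)
a=p[160:250,225:315].astype(float); a=255*(np.clip(a/110,0,1))**.6
cv2.imwrite("pics/s6.png",cv2.resize(a.astype(np.uint8)[:,:,::-1],None,fx=6,fy=6,interpolation=2))
e=np.array([.74,.672]);t=np.array([.672,-.74]); c=np.array([.4695,.088])
for v in range(224,250,1):
    w=P[v,272];dx=w[:2]-c;print(v,(1000*np.array([dx@e,dx@t,w[2]])).astype(int))
s=readout.read_state();print(s["tool_pos"],s["ft_force"],s["ft_torque"])
E
```

```text
time: 6.75
tool_pos: [0.4685, 0.088, 0.0696]
tool_rot: [-0.001, 0.404, 0.915, -0.001]
ft_force: [-0.3, -0.2, -0.5]
grip_width: 0.0505
224 [-89   4 193]
225 [-88   4 190]
226 [-88   4 187]
227 [-84   3 180]
228 [-81   3 175]
229 [-82   3 173]
230 [-83   3 171]
231 [-83   3 170]
232 [-82   3 165]
233 [-37  -1 114]
234 [-37  -1 112]
235 [-37  -2 108]
236 [-36  -2 105]
237 [-38  -1 104]
238 [-37  -2 100]
239 [-36  -2  96]
240 [-37  -2  94]
241 [-34  -2  88]
242 [-23  -3  72]
243 [-22  -3  68]
244 [-25  -3  68]
245 [-28  -3  68]
246 [-31  -2  69]
247 [-32  -2  67]
248 [-36  -2  69]
249 [-37  -2  67]
[0.46900062 0.08802706 0.07018826] [-0.80099691 -0.2669377  -0.34277909] [-0.04742437  0.00660698 -0.0479922 ]
```

View pics/s6.png

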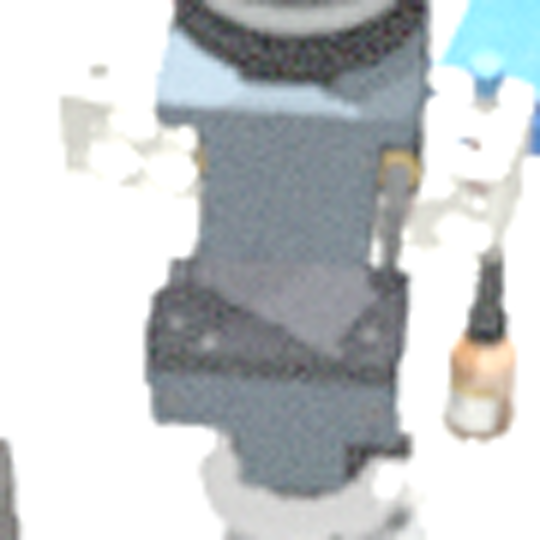

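```bash
python3 -m jog '[{"twist":[0,0,0],"delta_pos":[0,0,0],"hand":0},{"twist":[0,0,0],"delta_pos":[0,0,0],"hand":0},{"twist":[0,0,0],"delta_pos":[0,0,0],"hand":0},{"twist":[0,0,0],"delta_pos":[0,0,0],"hand":0},{"twist":[0,0,0],"delta_pos":[0,0,0],"hand":0},{"twist":[0,0,0],"delta_pos":[0,0,0],"hand":0}]' 15
python3 -c "
from h import *
s=readout.read_state();print(s['q'],s['tool_pos'],s['ft_force'],s['ft_torque'])"
python3 -m jog '[{"twist":[0,0,0],"delta_pos":[0,0,0],"hand":0},{"twist":[0,0,0],"delta_pos":[0,0,0],"hand":0},{"twist":[0,0,0],"delta_pos":[0,0,0],"hand":0}]' 58
python3 -c "
from h import *
s=readout.read_state();print(s['q'],s['tool_pos'],s['ft_force'],s['ft_torque'])"
```

```text
time: 7.4
tool_pos: [0.4702, 0.0887, 0.0708]
tool_rot: [0.001, 0.404, 0.915, 0.001]
ft_force: [3.1, 4.1, -2.1]
grip_width: 0.0131
[ 1.61790555e-01  2.94072603e-01  1.96509324e+00  1.29216068e-03
  8.80324694e-01 -5.77855634e-01] [0.47015135 0.08874381 0.07076098] [ 3.14581296  4.08386686 -2.05782808] [ 0.39934177 -0.24244168  0.00417351]
time: 7.7
tool_pos: [0.4702, 0.0887, 0.0708]
tool_rot: [0.001, 0.404, 0.915, 0.001]
ft_force: [3.0, 4.7, -2.1]
grip_width: 0.0127
[ 1.61802325e-01  2.94070188e-01  1.96496796e+00  1.20345233e-03
  8.80443986e-01 -5.77922603e-01] [0.47019156 0.08873175 0.07080046] [ 3.03483542  4.67149131 -2.10447676] [ 0.71059672 -0.37032084 -0.01460442]
```

```bash
python3 -m jog '[{"twist":[0,0,0.08],"delta_pos":[0.004,0.005,0],"hand":0},{"twist":[0,0,0.08],"delta_pos":[0,0,0],"hand":0}]'
python3 -c "
from h import *
s=readout.read_state();print(s['q'],s['tool_pos'],s['ft_force'],s['ft_torque'],s['tau'])"
python3 -m jog '[{"twist":[0,0,0.08],"delta_pos":[0,0,0],"hand":0},{"twist":[0,0,0.08],"delta_pos":[0,0,0],"hand":0},{"twist":[0,0,0],"delta_pos":[0,0,0],"hand":0}]'
python3 -c "
from h import *
s=readout.read_state();print(s['q'],s['tool_pos'],s['ft_force'],s['ft_torque'],s['tau'])"
```

```text
time: 7.9
tool_pos: [0.4703, 0.0888, 0.0708]
tool_rot: [0.0, 0.344, 0.939, 0.0]
ft_force: [1.7, 1.8, -0.4]
grip_width: 0.0129
[ 1.62780142e-01  2.94903403e-01  1.96373621e+00 -2.87333626e-04
  8.82197885e-01 -7.04524447e-01] [0.4702772  0.08881019 0.07077852] [ 1.65087854  1.82866229 -0.38338945] [ 0.27987563 -0.28181589 -0.11440008] [ -0.4349217  -34.87888455 -17.07963109  -0.39218324   0.73954454
   0.41897857]
time: 8.2
tool_pos: [0.4702, 0.0887, 0.0708]
tool_rot: [0.0, 0.286, 0.958, 0.0]
ft_force: [1.4, 1.8, 0.7]
grip_width: 0.0127
[ 1.62649344e-01  2.94792453e-01  1.96389707e+00 -2.76425278e-04
  8.82088541e-01 -8.27937072e-01] [0.47023295 0.08874252 0.07078233] [1.38898033 1.80439391 0.68888054] [ 0.307379   -0.30248092 -0.01913987] [ -0.60416948 -34.86125708 -16.9456476   -0.33023838   0.75543679
  -0.25203592]
```

```bash
python3 -m jog '[{"twist":[0,0,0.08],"delta_pos":[0,0,0],"hand":0},{"twist":[0,0,0.08],"delta_pos":[0,0,0],"hand":0},{"twist":[0,0,0.08],"delta_pos":[0,0,0],"hand":0},{"twist":[0,0,0.08],"delta_pos":[0,0,0],"hand":0}]'
python3 - <<'E'
from h import *
p,d=camera("scene")
a=p[160:260,225:325].astype(float); a=255*(np.clip(a/110,0,1))**.6
cv2.imwrite("pics/s7.png",cv2.resize(a.astype(np.uint8)[:,:,::-1],None,fx=6,fy=6,interpolation=2))
s=readout.read_state();print(s['q'],s['tool_pos'],s['ft_force'],s['ft_torque'],s['tau'])
E
```

```text
time: 8.6
tool_pos: [0.4701, 0.0888, 0.0708]
tool_rot: [0.0, 0.163, 0.987, 0.0]
ft_force: [1.0, 2.2, 0.7]
grip_width: 0.0128
[ 1.62746644e-01  2.94791189e-01  1.96400011e+00 -1.00807752e-04
  8.82181771e-01 -1.08198772e+00] [0.47011968 0.0888194  0.07075133] [1.12492552 1.4894353  0.24784722] [ 0.35703938 -0.35547068  0.03041501] [ -0.837387   -34.55062151 -16.98265135  -0.36443752   0.72567746
  -0.12530604]
```

View pics/s7.png

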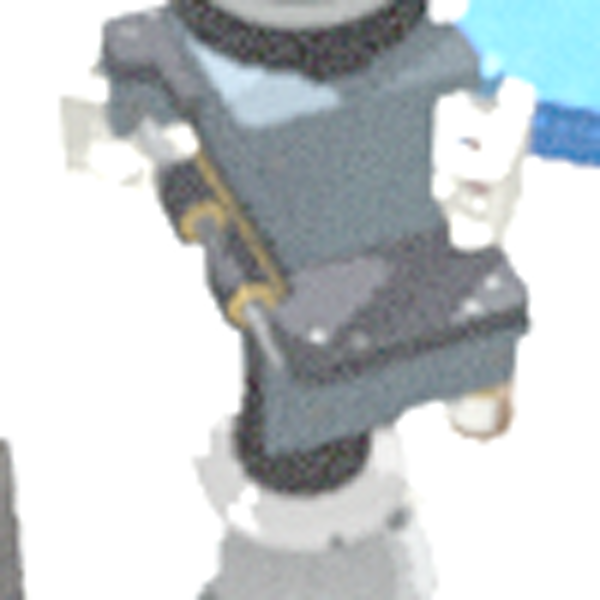

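```bash
python3 -m jog '[{"twist":[0,0,0.1],"delta_pos":[0,0,0],"hand":0},{"twist":[0,0,0.1],"delta_pos":[0,0,0],"hand":0},{"twist":[0,0,0.1],"delta_pos":[0,0,0],"hand":0},{"twist":[0,0,0.1],"delta_pos":[0,0,0],"hand":0},{"twist":[0,0,0.1],"delta_pos":[0,0,0],"hand":0},{"twist":[0,0,0.1],"delta_pos":[0,0,0],"hand":0},{"twist":[0,0,0.1],"delta_pos":[0,0,0],"hand":0},{"twist":[0,0,0.1],"delta_pos":[0,0,0],"hand":0},{"twist":[0,0,0.1],"delta_pos":[0,0,0],"hand":0},{"twist":[0,0,0.1],"delta_pos":[0,0,0],"hand":0},{"twist":[0,0,0],"delta_pos":[0,0,0],"hand":0}]' 40
cat > st.py <<'E'
from h import *
s=readout.read_state();q=s['q']
print("turned %.3f"%(q[0]-q[5]-.7396),"q6 %.3f"%q[5],s['ft_force'].round(2),s['ft_torque'].round(3),"tau6 %.3f"%s['tau'][5])
E
python3 st.py
```

```text
time: 9.75
tool_pos: [0.4701, 0.0888, 0.0708]
tool_rot: [0.0, -0.225, 0.974, -0.0]
ft_force: [1.6, 2.6, 0.6]
grip_width: 0.013
turned 1.286 q6 -1.863 [1.62 2.62 0.6 ] [ 0.341 -0.298 -0.013] tau6 -0.319
```

```bash
python3 -m jog '[{"twist":[0,0,0.06],"delta_pos":[0,0,0],"hand":0},{"twist":[0,0,0.06],"delta_pos":[0,0,0],"hand":0},{"twist":[0,0,0.06],"delta_pos":[0,0,0],"hand":0},{"twist":[0,0,0.06],"delta_pos":[0,0,0],"hand":0},{"twist":[0,0,0.03],"delta_pos":[0,0,0],"hand":0},{"twist":[0,0,0],"delta_pos":[0,0,0],"hand":0}]'
python3 st.py
for i in 1; do python3 -m jog '[{"twist":[0,0,0.02],"delta_pos":[0,0,0],"hand":0},{"twist":[0,0,0.02],"delta_pos":[0,0,0],"hand":0},{"twist":[0,0,0],"delta_pos":[0,0,0],"hand":0}]'; python3 st.py; done
```

```text
time: 10.35
tool_pos: [0.4701, 0.0887, 0.0707]
tool_rot: [0.0, -0.327, 0.945, -0.0]
ft_force: [1.5, 0.5, 1.1]
grip_width: 0.0128
turned 1.498 q6 -2.075 [1.49 0.53 1.09] [ 0.295 -0.355  0.029] tau6 -0.062
time: 10.65
tool_pos: [0.4701, 0.0888, 0.0707]
tool_rot: [0.0, -0.343, 0.939, -0.0]
ft_force: [2.5, -0.1, 2.2]
grip_width: 0.0128
turned 1.531 q6 -2.108 [ 2.52 -0.14  2.19] [ 0.223 -0.389  0.068] tau6 -0.031
```

```bash
python3 -m jog '[{"twist":[0,0,0.02],"delta_pos":[0,0,0],"hand":0},{"twist":[0,0,0.02],"delta_pos":[0,0,0],"hand":0},{"twist":[0,0,0],"delta_pos":[0,0,0],"hand":0}]' | grep time; python3 st.py
python3 -m jog '[{"twist":[0,0,0.02],"delta_pos":[0,0,0],"hand":0},{"twist":[0,0,0],"delta_pos":[0,0,0],"hand":0}]' | grep time; python3 st.py
python3 -m jog '[{"twist":[0,0,0.02],"delta_pos":[0,0,0],"hand":0},{"twist":[0,0,0],"delta_pos":[0,0,0],"hand":0}]' | grep time; python3 st.py
```

```text
time: 10.95
turned 1.563 q6 -2.140 [ 1.8  -0.29  2.83] [ 0.12  -0.417 -0.   ] tau6 -0.035
time: 11.15
turned 1.579 q6 -2.156 [ 2.33 -0.92  4.43] [ 0.129 -0.363 -0.008] tau6 -0.030
time: 11.35
turned 1.595 q6 -2.171 [ 1.93 -0.5   4.49] [ 0.066 -0.379  0.021] tau6 -0.031
```

Run:
```python
from h import *
p,d=camera("scene")
a=p[150:260,215:325].astype(float); a=255*(np.clip(a/110,0,1))**.6
cv2.imwrite("pics/s8.png",cv2.resize(a.astype(np.uint8)[:,:,::-1],None,fx=5.4,fy=5.4,interpolation=2))
p,d=camera("top")
cv2.imwrite("pics/t8.png",cv2.resize(p[150:330,230:410,::-1],None,fx=3.3,fy=3.3,interpolation=2))
```

```text
(no output)
```

View pics/s8.png

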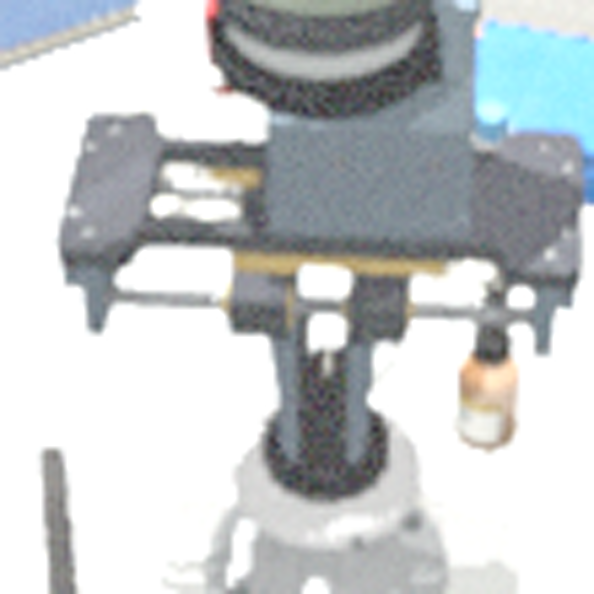

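View pics/t8.png

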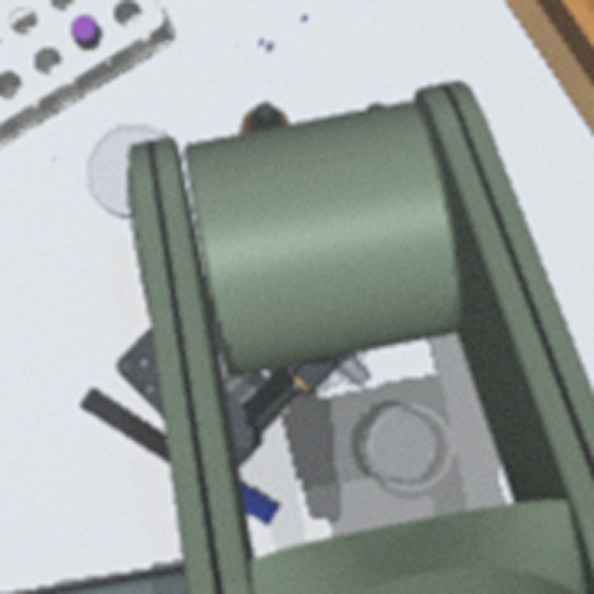

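```bash
for i in 1; do python3 -m jog '[{"twist":[0,0,0.02],"delta_pos":[0,0,0],"hand":0},{"twist":[0,0,0],"delta_pos":[0,0,0],"hand":0}]' | grep time; python3 st.py
python3 -m jog '[{"twist":[0,0,0.02],"delta_pos":[0,0,0],"hand":0},{"twist":[0,0,0],"delta_pos":[0,0,0],"hand":0}]' | grep time; python3 st.py
python3 -m jog '[{"twist":[0,0,0.02],"delta_pos":[0,0,0],"hand":0},{"twist":[0,0,0],"delta_pos":[0,0,0],"hand":0}]' | grep time; python3 st.py; done
```

```text
time: 11.65
turned 1.610 q6 -2.187 [ 2.31 -0.41  4.88] [ 0.027 -0.403  0.08 ] tau6 -0.021
time: 11.85
turned 1.626 q6 -2.203 [ 2.25 -0.82  5.23] [ 0.026 -0.372  0.098] tau6 -0.021
time: 12.05
turned 1.641 q6 -2.218 [ 1.81 -0.66  5.32] [-0.034 -0.379  0.033] tau6 -0.021
```

```bash
python3 -m jog '[{"twist":[0,0,0.02],"delta_pos":[0,0,0],"hand":0},{"twist":[0,0,0],"delta_pos":[0,0,0],"hand":0}]' | grep time; python3 st.py
python3 -m jog '[{"twist":[0,0,0.02],"delta_pos":[0,0,0],"hand":0},{"twist":[0,0,0],"delta_pos":[0,0,0],"hand":0}]' | grep time; python3 st.py
python3 -m jog '[{"twist":[0,0,0.02],"delta_pos":[0,0,0],"hand":0},{"twist":[0,0,0],"delta_pos":[0,0,0],"hand":0}]' | grep time; python3 st.py
```

```text
time: 12.25
turned 1.657 q6 -2.234 [ 2.12 -0.39  5.42] [ 0.028 -0.392 -0.017] tau6 -0.021
time: 12.45
turned 1.673 q6 -2.250 [ 1.35 -0.98  4.82] [ 0.031 -0.439  0.047] tau6 -0.021
time: 12.65
turned 1.689 q6 -2.266 [ 2.47 -1.21  5.16] [ 0.016 -0.402  0.097] tau6 -0.021
```

```bash
python3 -m jog '[{"twist":[0,0,0.02],"delta_pos":[0,0,0],"hand":0},{"twist":[0,0,0],"delta_pos":[0,0,0],"hand":0}]' | grep time; python3 st.py
```

```text
time: 12.85
turned 1.704 q6 -2.281 [ 1.44 -0.81  4.94] [-0.018 -0.402  0.03 ] tau6 -0.021
```

```bash
python3 -m jog '[{"twist":[0,0,0.02],"delta_pos":[0,0,0],"hand":0},{"twist":[0,0,0],"delta_pos":[0,0,0],"hand":0}]' | grep time; python3 st.py
python3 -m jog '[{"twist":[0,0,0.02],"delta_pos":[0,0,0],"hand":0},{"twist":[0,0,0],"delta_pos":[0,0,0],"hand":0}]' | grep time; python3 st.py
```

```text
time: 13.05
turned 1.720 q6 -2.297 [ 2.46 -0.64  4.88] [-0.008 -0.4    0.051] tau6 -0.021
time: 13.25
turned 1.736 q6 -2.312 [ 2.11 -0.15  5.38] [-0.044 -0.388 -0.041] tau6 -0.080
```

```bash
python3 -m jog '[{"twist":[0,0,0.02],"delta_pos":[0,0,0],"hand":0},{"twist":[0,0,0],"delta_pos":[0,0,0],"hand":0}]' | grep time; python3 st.py
python3 -m jog '[{"twist":[0,0,0.02],"delta_pos":[0,0,0],"hand":0},{"twist":[0,0,0],"delta_pos":[0,0,0],"hand":0}]' | grep time; python3 st.py
```

```text
time: 13.45
turned 1.751 q6 -2.328 [ 1.93 -0.78  5.38] [-0.014 -0.387 -0.081] tau6 -0.158
time: 13.65
turned 1.766 q6 -2.343 [ 2.29 -1.55  5.06] [-0.    -0.405 -0.172] tau6 -0.237
```

```bash
python3 -m jog '[{"twist":[0,0,-0.1],"delta_pos":[0,0,0],"hand":0},{"twist":[0,0,-0.1],"delta_pos":[0,0,0],"hand":0},{"twist":[0,0,-0.1],"delta_pos":[0,0,0],"hand":0},{"twist":[0,0,-0.1],"delta_pos":[0,0,0],"hand":0},{"twist":[0,0,-0.1],"delta_pos":[0,0,0],"hand":0},{"twist":[0,0,-0.1],"delta_pos":[0,0,0],"hand":0},{"twist":[0,0,-0.1],"delta_pos":[0,0,0],"hand":0},{"twist":[0,0,-0.1],"delta_pos":[0,0,0],"hand":0},{"twist":[0,0,-0.1],"delta_pos":[0,0,0],"hand":0},{"twist":[0,0,-0.1],"delta_pos":[0,0,0],"hand":0},{"twist":[0,0,-0.054],"delta_pos":[0,0,0],"hand":0},{"twist":[0,0,0],"delta_pos":[0,0,0],"hand":0},{"twist":[0,0,0],"delta_pos":[0,0,0],"hand":0}]'; python3 st.py
```

```text
time: 14.95
tool_pos: [0.4701, 0.0888, 0.0707]
tool_rot: [0.0, -0.054, 0.999, -0.0]
ft_force: [2.5, -0.1, 4.7]
grip_width: 0.0131
turned 0.939 q6 -1.516 [ 2.53 -0.13  4.65] [-0.08  -0.473 -0.031] tau6 -0.024
```

Turned back 0.785 rad from the felt contact angle. Next I open the fingers modestly and rise straight up.

```bash
python3 -m jog '[{"twist":[0,0,0],"delta_pos":[0,0,0],"hand":50},{"twist":[0,0,0],"delta_pos":[0,0,0],"hand":50},{"twist":[0,0,0],"delta_pos":[0,0,0],"hand":50},{"twist":[0,0,0],"delta_pos":[0,0,0],"hand":50},{"twist":[0,0,0],"delta_pos":[0,0,0],"hand":50},{"twist":[0,0,0],"delta_pos":[0,0,0],"hand":50},{"twist":[0,0,0],"delta_pos":[0,0,0],"hand":50}]' 10; python3 st.py
python3 -m jog '[{"twist":[0,0,0],"delta_pos":[0,0,0.1],"hand":50},{"twist":[0,0,0],"delta_pos":[0,0,0.25],"hand":50},{"twist":[0,0,0],"delta_pos":[0,0,0.3],"hand":50},{"twist":[0,0,0],"delta_pos":[0,0,0.3],"hand":50},{"twist":[0,0,0],"delta_pos":[0,0,0.3],"hand":50},{"twist":[0,0,0],"delta_pos":[0,0,0.3],"hand":50},{"twist":[0,0,0],"delta_pos":[0,0,0.3],"hand":50},{"twist":[0,0,0],"delta_pos":[0,0,0.3],"hand":50},{"twist":[0,0,0],"delta_pos":[0,0,0.3],"hand":50},{"twist":[0,0,0],"delta_pos":[0,0,0],"hand":50},{"twist":[0,0,0],"delta_pos":[0,0,0],"hand":50}]'
python3 - <<'E'
from h import *
for c in("top","scene"):
    p,d=camera(c); cv2.imwrite(f"pics/{c}9.png",p[:,:,::-1]); P=cloud(c,d)
    q=P[(d>0)&(np.hypot(P[...,0]-.469,P[...,1]-.087)<.035)&(abs(P[...,2]-.11)<.008)][:,:2]
    if len(q)>20:
        ev,V=np.linalg.eigh(np.cov(q.T)); print(c,len(q),"bar",np.degrees(np.arctan2(V[1,1],V[0,1])),ev**.5)
    for l in("petri_dish","beaker","oil_bottle","marker","pointer","knob_grip"):
        print(l,[(np.round(r["centre"],4).tolist(),round(r["conf"],2)) for r in landmark_of(c,l)][:1])
E
```

```text
time: 15.65
tool_pos: [0.4698, 0.0888, 0.0705]
tool_rot: [-0.0, -0.054, 0.999, 0.0]
ft_force: [0.1, -0.8, 0.1]
grip_width: 0.05
turned 0.939 q6 -1.516 [ 0.06 -0.85  0.08] [-0.01   0.029  0.026] tau6 0.000
time: 16.75
tool_pos: [0.4701, 0.0889, 0.4387]
tool_rot: [0.001, -0.054, 0.999, 0.0]
ft_force: [-0.1, -0.5, -1.2]
grip_width: 0.0501
top 39 bar 101.83776277296772 [0.00241498 0.00402624]
petri_dish []
beaker [([0.3904, 0.027, -0.0001], 0.92)]
oil_bottle []
marker [([0.3894, 0.1597, 0.0019], 0.62)]
pointer []
knob_grip [([0.4702, 0.0862, 0.096], 0.67)]
scene 142 bar -175.23683664082392 [0.00393936 0.01322694]
petri_dish [([0.5564, 0.1815, -0.0039], 0.53)]
beaker [([0.3922, 0.0234, 0.0031], 0.83)]
oil_bottle [([0.5764, 0.1017, -0.0003], 0.81)]
marker [([0.3865, 0.1571, -0.0003], 0.64)]
pointer []
knob_grip [([0.4719, 0.0925, 0.0954], 0.58)]
```

View pics/scene9.png

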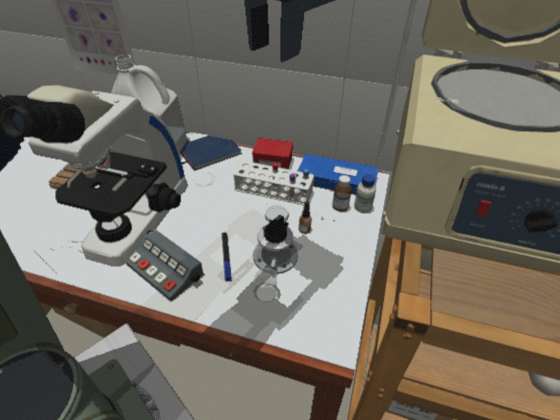

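View pics/top9.png

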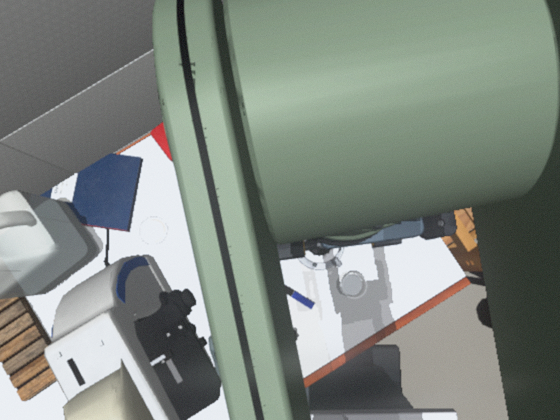

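```bash
python3 -m jog '[{"twist":[0,0,0],"delta_pos":[0,0.3,0.1],"hand":50},{"twist":[0,0,0],"delta_pos":[0,0.3,0.1],"hand":50},{"twist":[0,0,0],"delta_pos":[0,0.3,0],"hand":50},{"twist":[0,0,0],"delta_pos":[0,0.3,0],"hand":50},{"twist":[0,0,0],"delta_pos":[0,0.3,0],"hand":50},{"twist":[0,0,0],"delta_pos":[0,0,0],"hand":50},{"twist":[0,0,0],"delta_pos":[0,0,0],"hand":50}]'
python3 - <<'E'
from h import *
c="top"
p,d=camera(c); P=cloud(c,d)
cv2.imwrite("pics/t10.png",cv2.resize(p[150:320,210:410,::-1],None,fx=3.5,fy=3.5,interpolation=2))
q=P[(d>0)&(np.hypot(P[...,0]-.469,P[...,1]-.087)<.035)&(abs(P[...,2]-.11)<.008)][:,:2]
ev,V=np.linalg.eigh(np.cov(q.T)); print(c,len(q),"bar",np.degrees(np.arctan2(V[1,1],V[0,1])),ev**.5,q.mean(0))
for l in("petri_dish","beaker","oil_bottle","marker","pointer"):
        print(l,[(np.round(r["centre"],4).tolist(),round(r["conf"],2)) for r in landmark_of(c,l)][:1])
E
```

```text
time: 18.15
tool_pos: [0.4698, 0.3146, 0.4673]
tool_rot: [-0.001, -0.055, 0.998, -0.001]
ft_force: [-0.2, -0.9, -0.2]
grip_width: 0.0503
top 188 bar -174.14183271977197 [0.00377484 0.0126876 ] [0.47003817 0.08773714]
petri_dish [([0.5593, 0.1875, -0.0011], 0.74)]
beaker [([0.3914, 0.0263, 0.0018], 0.66)]
oil_bottle [([0.5734, 0.101, 0.0011], 0.45)]
marker [([0.385, 0.1564, 0.0004], 0.81)]
pointer [([0.5054, 0.0894, 0.0777], 0.96)]
```

View pics/t10.png

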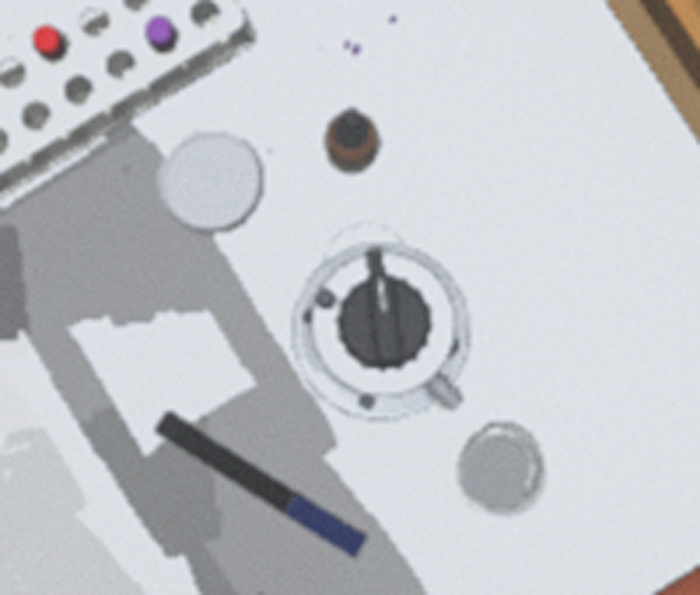

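```bash
python3 -c "
from h import *
print(robot.hand_in())"
```

```text
the job is handed in; nothing more can be done
None
```

The valve knob is freed, was turned to its stop, backed off 45° and let go. I handed the job in at about 18 s of the 72 s allowed.

- **Breaking loose:** I gripped the bar at 58 N and twisted it anticlockwise past 0.35 rad, then turned it on freely.
- **Stop:** I felt it at about 1.724 rad from the start. The last-joint torque climbed steadily from 0.02 to 0.24 N m over three small steps. I stopped there, at roughly 7 N on the post, well under the 25 N that counts as forcing.
- **Turning back:** I turned the knob 0.785 rad clockwise from the contact angle, opened the fingers and lifted clear.
- **Final checks:** The top camera puts the bar at 5.9° against 6° expected; the scene camera gave 4.8°. The pointer sits about 59° short of the post's centre line, which is 45° plus the contact half-widths. The four bystanders are where they were, within the networks' accuracy of about 4 mm.

**What disagreed:**
- **Tool height:** The cameras showed the fingertips about 30 mm higher than the reported TCP implied. My first close was on empty air above the bar, touching nothing. I corrected it by camera and went down another 30 mm.
- **Vertical force:** About 5 N built up on the wrist during the turn and disappeared on release. I didn't find its cause; the fingertips resting lightly on the skirt is a possibility.

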